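# Charge the game-night battery packs

## Task

Lay every orange battery pack that is out on the console in the open black charging case, flat on its floor and not piled up, and shut the lid fully. Then press the timer's keys fully down one at a time, green, yellow, blue, and after that pull the orange sprung tab until its pointer is in the red band, hold it there for two seconds without ever going past the band, and let it run back home. Leave the other things on the console where they stand.

Things in the scene. Friction and masses are not known exactly. Their poses are not given: they have to be found in the camera images.
- pack1: an orange battery pack with a grey band near one end, a box 64 (x) x 30 (y) x 24 (z) mm, about 90 g, loose; origin at its very centre (12 mm above what it lies on), x along its length. May be absent
- pack2: an orange battery pack with a grey band near one end, a box 64 (x) x 30 (y) x 24 (z) mm, about 90 g, loose; origin at its very centre (12 mm above what it lies on), x along its length. May be absent
- pack3: an orange battery pack with a grey band near one end, a box 64 (x) x 30 (y) x 24 (z) mm, about 90 g, loose; origin at its very centre (12 mm above what it lies on), x along its length. May be absent
- pack4: an orange battery pack with a grey band near one end, a box 64 (x) x 30 (y) x 24 (z) mm, about 90 g, loose; origin at its very centre (12 mm above what it lies on), x along its length. May be absent
- case: the black charging case, fixed on the console: an open box, outside 130 (x) x 250 (y) x 55 (z) mm, walls 5 mm, floor 5 mm thick, room for four packs side by side with their lengths along x; origin at the centre of its underside, x points to the hinge side
- case_in (a point): the centre of the case's inner floor, 5 mm above its underside; same axes as the case
- lid (a joint): the case's lid, hinged along y on the case's rim at case x = +65 mm, z = 55 mm: 0 rad is shut, 1.57 is upright, 1.65 its greatest opening. It starts open. A plate 132 x 252 x 8 mm, stiff hinge (about 0.2 N m): it stays where it is left and must be pushed fully shut (within 0.06 rad)
- lid_edge (a point): the middle of the lid's free edge, in mid-thickness, 130 mm from the hinge axis; when the lid is open this is its top edge
- timer: the white charging timer, fixed on the console, a box 130 (x) x 250 (y) x 40 (z) mm; keys along its front (-x) half, sprung tab along its back half; origin at the centre of its underside
- green (a joint): the green spring key, round, 32 mm across: 0 m is up, 0.006 is fully down (about 5 N); pressed means beyond 0.004. The three keys may stand in any order along the timer
- yellow (a joint): the yellow spring key, round, 32 mm across: 0 m is up, 0.006 is fully down (about 5 N); pressed means beyond 0.004. The three keys may stand in any order along the timer
- blue (a joint): the blue spring key, round, 32 mm across: 0 m is up, 0.006 is fully down (about 5 N); pressed means beyond 0.004. The three keys may stand in any order along the timer
- green_top (a point): the centre of the top of the green key
- yellow_top (a point): the centre of the top of the yellow key
- blue_top (a point): the centre of the top of the blue key
- tab (a joint): pull of the sprung tab along the timer's +y: 0 m is home, 0.11 its stop; spring 3 N at home, 10.5 N at 75 mm, and damped. The red band is 68 to 82 mm, its middle at 75 mm; never beyond 86 mm
- tab_grip (a point): the grip point of the orange tab, 18 mm above the timer's top; the tab is an upright paddle 32 (x) x 12 (y) x 33 (z) mm standing on the timer, pulled along the timer's +y; its pointer lies over the scale beside it
- band (a point): where tab_grip is when the tab is at the middle of the red band; same axes as the timer
- bowl: a glass bowl, 110 mm across, 50 mm high; origin under its centre. Leave alone
- cup: a stainless steel cup, 72 mm across, 90 mm high; origin under its centre. Leave alone
- sphere: a white ceramic sphere ornament, 86 mm across, 83 mm high with a flat foot; origin under its centre. Leave alone
- remote: a black remote control, 150 (x) x 42 (y) x 18 (z) mm, lying flat; origin under its centre. Leave alone

How it is judged:
By the outcome, as a careful person would: the job done as asked, in the order asked, and still so for the second after the job is handed in, with the robot touching nothing.
Of pack1, pack2, pack3, pack4 only 2 to 4 are there at a start; the rules pass over those that are not, and their reading is None.
At some moment in a run one of pack1, pack2, pack3, pack4 may be knocked a few centimetres aside while the robot is not near it.
Once in a run the grip may slacken for a moment while it holds something.
It also fails if it takes over 208 s, if anything falls off the work surface, if the arm or the gripper's body presses on something with over 40 N, if the wrist force passes 120 N, or if a joint passes its speed limit or range.

## Robot

A 6-joint arm with a two-finger parallel gripper is mounted at the origin on the work surface. World frame = base frame: x ahead of the robot, y to its left, z up, the work surface at z = 0. Lengths are in m, angles in rad, forces in N, time in s.
With the tool pointing down it reaches from about 0.275 to 0.875 m from the base axis. Payload 12.5 kg.
Tool frame: the origin (TCP) lies on the centre line of the jaws, within the pads' length; the fingertips stand r.finger_overhang ahead of it and the grasp point (between the pads) lies 3 mm ahead of it (r.finger_overhang is the distance from the TCP to the fingertips, in m); z points along the fingers, y is the direction in which the jaws open and shut (so a half turn about z gives the same grasp; the last joint's range is limited). The gripper opens to 85 mm and grips with 20 to 120 N. Pads are 22 mm wide; open, the fingers measure 114 mm over their backs; the gripper's body (76 mm by 85 mm) begins 54 mm behind the grasp point. The pads swing forward as they close: fully open they stand 13 mm farther back than shut.
Start: joints at [1.208, 0.351, 1.652, -0, 1.139, -0.085], TCP at [0.151, 0.529, 0.253] pointing down, gripper open.
Joint ranges: [-2.75, 2.75], [-0.79, 2.1], [0.01, 2.65], [-1.57, 4.71], [0.07, 3.14], [-2.87, 2.87]. Speed limits (rad/s): [2.22, 2.22, 2.79, 3.14, 3.14, 3.14].

## Interface

Orientations are given as a unit quaternion [x, y, z, w].
In Python, from cell import r, optics gives the robot as it stands. The module is installed in compiled form; this text tells all that it offers. Calls block until the motion is done:
- r.move_to(position, orientation): joint-space move of the TCP to a pose.
- r.move_linear(position, rot=None, vel=0.15): straight line of the TCP; rot=None keeps the orientation; vel is the mean speed in m/s.
- r.set_joints(angles): joint-space move.
- r.set_gripper(opening, squeeze=None): opening from 0.0 (shut) to 1.0 (fully open); squeeze is the grip in N (None keeps the last); returns when the fingers have stopped.
- r.sleep(seconds).
- r.inverse_kinematics(position, orientation): joint angles nearest the present ones, or None.
- optics.get_image(name): name is "scene" or "top" or "wrist"; returns a dict with "pixels" (420x560x3 uint8, red, green, blue), "depth" (420x560 float32, m along the optical axis (not along the pixel's ray), 0 where there is no reading), "fx", "fy", "cx", "cy" (pixels), "D" ([k1, k2, p1, p2, k3] as OpenCV has them; the pictures are not rectified), "camera_from_world" (4x4, takes a point from world to camera coordinates); the wrist camera has in their place "mount" (4x4, takes a point from camera to tool coordinates, whose origin is the TCP and whose axes are the flange's). Camera axes: x right, y down, z forward; pixel columns grow to the right and rows downward; lengths in m; the calibration is good to about 2 mm. A picture is of the moment at which its call begins: read the wrist's pose just before it.
A pose or a line that the arm cannot do raises r.PlanningError and nothing moves.
- r.hand_in(): hands the job in, once; it reports no verdict.
Readings, each from a call of its own:
- r.current_t(): time.
- r.current_q(): joint angles.
- r.current_qvel(): joint speeds.
- r.current_effort(): joint torques, N m.
- r.current_tool_pos(): TCP position.
- r.current_ee_rot(): TCP orientation.
- r.current_contact_force(): force on the tool from outside, world axes, zero at the start.
- r.current_torque(): the same for the moment, N m.
- r.current_opening(): opening from 0.0 (shut) to 1.0 (fully open).
Only numpy, scipy, OpenCV 4.12 (cv2) and the standard library are available. Lean on these libraries where they do the work, as an engineer would, in place of code of your own. Each camera call takes 0.05 s, during which the arm holds its last target.

## Working session

There is one attempt and no reset: what is moved stays moved. The work goes in short steps, each a Python script; the robot and the scene stay as the last script left them, time stands still between calls to the robot, and variables do not carry over. Pictures are saved under pics/ and viewed, and the job is handed in when it is done.

```bash
mkdir -p pics; ls
python3 - <<'E'
from cell import r, optics
import cv2, numpy as np
print(r.current_t(), r.current_q(), r.current_tool_pos(), r.current_ee_rot(), r.finger_overhang, r.current_opening())
for n in ["scene","top","wrist"]:
    im=optics.get_image(n)
    cv2.imwrite(f"pics/{n}0.png",im["pixels"][:,:,::-1])
    np.savez(f"pics/{n}0.npz",**im)
    print(n,{k:(v.tolist() if hasattr(v,'tolist') else v) for k,v in im.items() if k not in("pixels","depth")}, (im["depth"]>0).mean())
E
```

```text
pics
0.0 [ 1.20839543e+00  3.51244626e-01  1.65240665e+00  3.18342063e-05
  1.13909319e+00 -8.46128000e-02] [0.15069655 0.52864572 0.25276044] [ 1.38454478e-01  9.90368631e-01 -5.58378090e-04 -1.41743485e-04] 0.022 0.9965332277196725
scene {'fx': 380.18373229745123, 'fy': 380.18373229745123, 'cx': 279.22462424225455, 'cy': 210.91642606867933, 'D': [-0.09391946683490737, 0.0, 0.0, 0.0, 0.0], 'camera_from_world': [[0.348896274728604, 0.9371525598923672, 0.004058197590794622, -0.23221651333706303], [0.6725286303351962, -0.24735791470907892, -0.697509357220562, -0.3364076201277168], [-0.6526688523745926, 0.24608767038996374, -0.7165641824861699, 1.3049620603112002], [0.0, 0.0, 0.0, 1.0]]} 0.9960501700680272
top {'fx': 456.31304148351876, 'fy': 456.31304148351876, 'cx': 278.26161801306915, 'cy': 208.93823196174358, 'D': [-0.08881418593293806, 0.0, 0.0, 0.0, 0.0], 'camera_from_world': [[-0.005822491949897906, -0.9999338685771896, -0.009917512780381776, 0.0048987750703188785], [-0.9905136934650782, 0.007128700024834546, -0.13722902278353893, 0.6157810833315621], [0.13729064660661516, 0.009024417333633567, -0.9904896961837241, 0.9910867229924016], [0.0, 0.0, 0.0, 1.0]]} 0.9960374149659864
wrist {'fx': 307.5515229073541, 'fy': 307.5515229073541, 'cx': 281.9358456841884, 'cy': 205.61604540311754, 'D': [-0.0156654526912178, 0.0, 0.0, 0.0, 0.0], 'mount': [[-0.00016064531218042556, -0.9555219964607904, -0.29491980006887725, 0.0758185729876329], [0.9999999333379144, -5.6796440467921756e-05, -0.00036069146004658986, 0.0008597911453915863], [0.0003278982291426093, -0.29491983835230084, 0.955521941887784, -0.12100546231375359], [0.0, 0.0, 0.0, 1.0]]} 0.9957865646258504
```

View pics/top0.png

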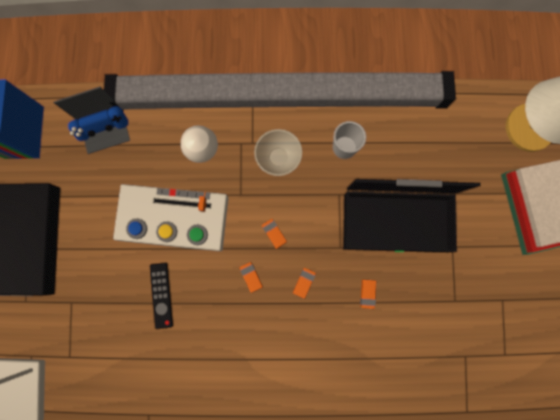

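View pics/scene0.png

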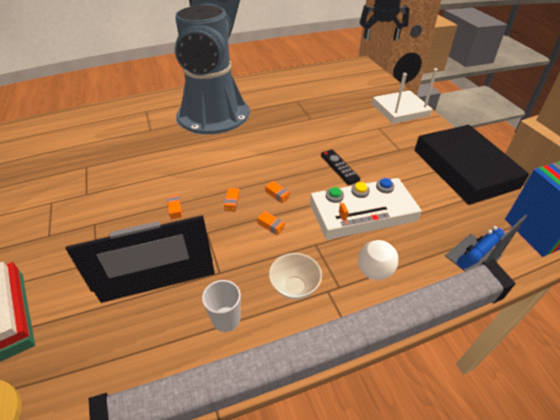

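View pics/wrist0.png

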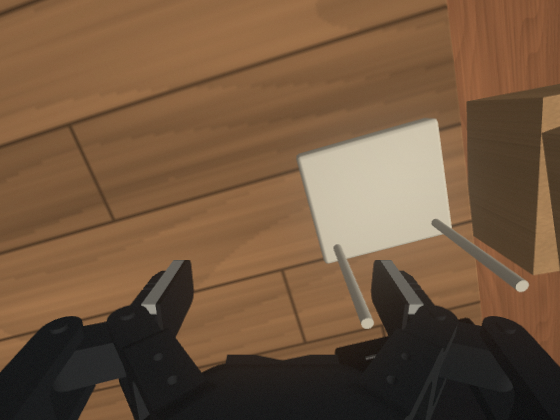

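```bash
cat > h.py <<'E'
from cell import r, optics
import numpy as np, cv2
from scipy.spatial.transform import Rotation as R
def snap(name, save=None):
    Rt=R.from_quat(r.current_ee_rot()).as_matrix(); p=np.array(r.current_tool_pos())
    im=optics.get_image(name)
    if "mount" in im:
        T=np.eye(4); T[:3,:3]=Rt; T[:3,3]=p
        im["wfc"]=T@np.array(im["mount"])
    else: im["wfc"]=np.linalg.inv(np.array(im["camera_from_world"]))
    if save: cv2.imwrite(f"pics/{save}.png",im["pixels"][:,:,::-1])
    im["K"]=np.array([[im["fx"],0,im["cx"]],[0,im["fy"],im["cy"]],[0,0,1]])
    return im
def rays(im,uv):
    n=cv2.undistortPoints(np.asarray(uv,float).reshape(-1,1,2),im["K"],np.array(im["D"],float)).reshape(-1,2)
    d=np.c_[n,np.ones(len(n))]
    return im["wfc"][:3,3], d@im["wfc"][:3,:3].T
def onplane(im,uv,z):
    o,d=rays(im,uv); return o+d*((z-o[2])/d[:,2:3])
def cloud(im):
    h,w=im["depth"].shape; vv,uu=np.mgrid[:h,:w]
    o,d=rays(im,np.c_[uu.ravel(),vv.ravel()])
    return (o+d*im["depth"].reshape(-1,1)).reshape(h,w,3)
def proj(im,P):
    c=np.linalg.inv(im["wfc"]); rv=cv2.Rodrigues(c[:3,:3])[0]
    return cv2.projectPoints(np.asarray(P,float).reshape(-1,1,3),rv,c[:3,3],im["K"],np.array(im["D"],float))[0].reshape(-1,2)
def orange(im):
    hsv=cv2.cvtColor(im["pixels"],cv2.COLOR_RGB2HSV)
    return cv2.inRange(hsv,(5,200,180),(14,255,255))
def packs(im,zmin=.014,zmax=.034,name=None):
    m=orange(im); X=cloud(im)
    n,lab,st,ce=cv2.connectedComponentsWithStats(cv2.morphologyEx(m,cv2.MORPH_CLOSE,np.ones((3,3))))
    out=[]
    for i in range(1,n):
        if st[i,4]<60: continue
        pts=X[lab==i]
        out.append((ce[i],st[i,4],np.median(pts,0),pts))
    return out
def down(yaw):  # tool z down, tool y (jaw dir) at angle yaw in world
    y=np.array([np.cos(yaw),np.sin(yaw),0]); z=np.array([0,0,-1.]); x=np.cross(y,z)
    return R.from_matrix(np.c_[x,y,z]).as_quat()
E
python3 - <<'E'
from h import *
im=snap("top"); X=cloud(im)
for c,a,md,p in packs(im): print(c.round(1),a,md.round(4),p[:,2].min().round(3),p[:,2].max().round(3))
print("table z",[X[v,u].round(4).tolist() for u,v in[(300,330),(240,330),(420,330),(300,215)]])
for nm,(u,v) in dict(caseFL=(345,250),caseFR=(456,250),floorc=(400,235),floor2=(380,210),lidtop=(415,182),timer=(180,225),bowl=(278,150),cup=(349,140),sphere=(198,143),remote=(161,295)).items(): print(nm,X[v,u].round(4))
s=cv2.resize(im["pixels"][150:330,100:480],(760,360),interpolation=cv2.INTER_CUBIC); cv2.imwrite("pics/topcrop.png",s[:,:,::-1])
E
```

```text
[275.9 237.1] 202 [0.5536 0.0066 0.0238] -0.002 1.066
[252.3 281.6] 205 [0.452  0.0614 0.0238] -0.003 1.066
[301.7 287.2] 213 [ 0.44   -0.0514  0.0238] 0.018 0.029
[368.3 288.8] 222 [ 0.4343 -0.2008  0.0235] 0.017 1.066
table z [[0.3412, -0.047, -0.0029], [0.3421, 0.0906, 0.0002], [0.338, -0.3234, 0.0002], [0.6069, -0.0498, -0.0001]]
caseFL [ 5.238e-01 -1.538e-01  5.000e-04]
caseFR [ 0.5186 -0.3957  0.0549]
floorc [ 0.5573 -0.2829  0.0058]
floor2 [ 0.617  -0.2385  0.0033]
lidtop [ 0.6463 -0.2686  0.1931]
timer [0.5811 0.2251 0.0378]
bowl [0.7631 0.001  0.0062]
cup [ 0.7874 -0.17    0.0042]
sphere [0.7603 0.179  0.0829]
remote [0.4226 0.2697 0.0204]
```

View pics/topcrop.png

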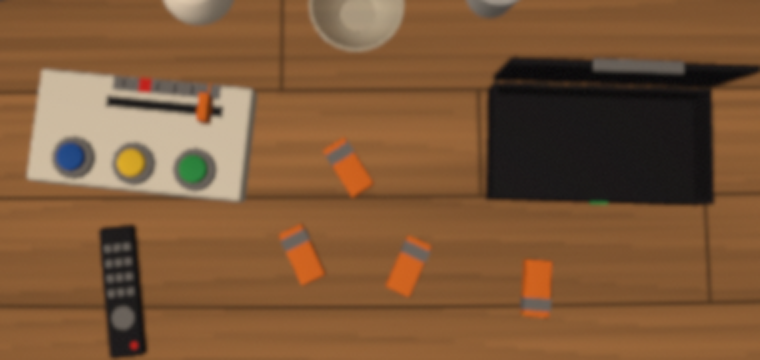

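```bash
cat >> h.py <<'E'
def packfit(im):
    """list of (cx,cy,yaw of length,long,short,zmed) from height-gated cloud around each orange blob"""
    X=cloud(im); Z=X[...,2]; res=[]
    hi=((Z>.013)&(Z<.036)).astype(np.uint8); m=orange(im)
    hi=cv2.morphologyEx(hi,cv2.MORPH_OPEN,np.ones((3,3)))
    n,lab,st,ce=cv2.connectedComponentsWithStats(hi)
    for i in range(1,n):
        sel=lab==i; no=(sel&(m>0)).sum()
        if no<0.4*st[i,4] or st[i,4]<80: continue
        # outline of the blob, cast on the plane of the top face
        (uv)=np.argwhere(sel)[:,::-1]
        P=X[sel][:,:2]
        # robust trimmed rectangle
        (c,s,a)=cv2.minAreaRect(P.astype(np.float32)); a=np.deg2rad(a)
        if s[0]<s[1]: a+=np.pi/2
        ax=np.array([np.cos(a),np.sin(a)]); ay=np.array([-ax[1],ax[0]])
        lx=np.percentile(P@ax,[1,99]); ly=np.percentile(P@ay,[1,99])
        cc=ax*lx.mean()+ay*ly.mean()
        a=(a+np.pi/2)%np.pi-np.pi/2
        res.append((cc[0],cc[1],a,np.ptp(lx),np.ptp(ly),np.median(Z[sel])))
    return res
E
python3 - <<'E'
from h import *
im=snap("top")
for p in packfit(im): print(np.round(p,4))
q=down(np.pi/2)
r.move_to([0.43,-0.03,0.28],q); print(r.current_t())
im=snap("wrist","w1"); 
for p in packfit(im): print(np.round(p,4))
r.move_to([0.48,-0.27,0.33],q); print(r.current_t())
im=snap("wrist","w2"); np.savez("pics/w2.npz",**im)
for p in packfit(im): print(np.round(p,4))
r.move_to([0.50,0.2,0.30],q); print(r.current_t())
im=snap("wrist","w3"); np.savez("pics/w3.npz",**im)
im=snap("scene"); np.savez("pics/s3.npz",**im)
E
```

```text
[0.5636 0.0111 0.5621 0.0627 0.0296 0.0242]
[0.464  0.0644 0.458  0.0626 0.0299 0.0241]
[ 0.4504 -0.0568 -0.4255  0.0625  0.03    0.024 ]
[ 0.4231 -0.2012 -0.0387  0.0628  0.0311  0.0237]
2.4833
3.5167
5.2917
```

View pics/w1.png

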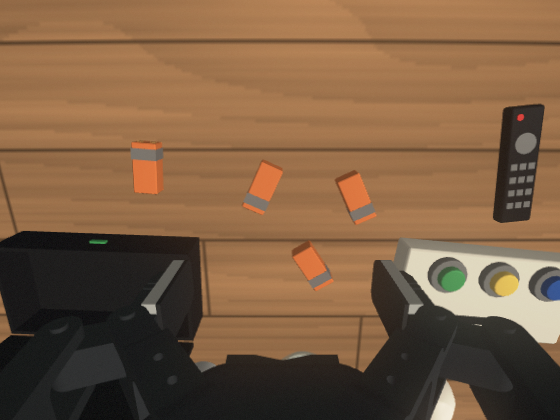

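View pics/w2.png

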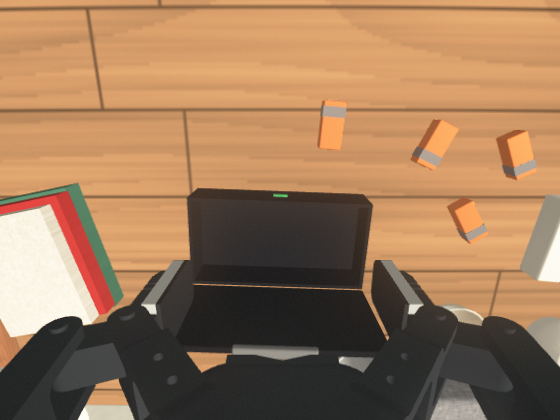

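View pics/w3.png

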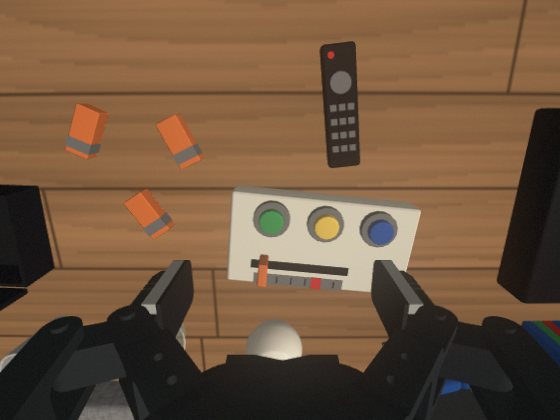

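Run:
```python
from h import *
def ld(f): return dict(np.load(f))
for f,uv in [("pics/w3.npz",(180,130)),("pics/w2.npz",(333,135))]:
    im=ld(f); hsv=cv2.cvtColor(im["pixels"],cv2.COLOR_RGB2HSV); print(f,hsv[uv[1],uv[0]],cloud(im)[uv[1],uv[0]].round(4))
top=snap("top")
for nm,im in [("w3",ld("pics/w3.npz")),("top",ld("pics/top0.npz"))]:
    if nm=="top": im.update(wfc=top["wfc"],K=top["K"])
    X=cloud(im);Z=X[...,2]; hsv=cv2.cvtColor(im["pixels"],cv2.COLOR_RGB2HSV)
    m=((Z>.033)&(Z<.05)&(X[...,0]<.72)&(X[...,0]>.4)&(X[...,1]>.06)&(X[...,1]<.36)).astype(np.uint8)
    m=cv2.morphologyEx(m,cv2.MORPH_OPEN,np.ones((3,3)))
    if nm=="w3": m[255:,375:]=0; m[255:,:195]=0
    n,lab,st,ce=cv2.connectedComponentsWithStats(m); i=1+np.argmax(st[1:,4])
    P=X[lab==i][:,:2]; print(nm,"timer",cv2.minAreaRect(P.astype(np.float32)),np.median(Z[lab==i]))
    for c,lo,hi in [("green",(45,120,40),(80,255,255)),("yellow",(20,150,120),(32,255,255)),("blue",(100,150,60),(125,255,255))]:
        k=cv2.inRange(hsv,lo,hi)*((X[...,0]<.62)&(X[...,0]>.5)&(X[...,1]>.06)&(X[...,1]<.36))
        n,lab,st,ce=cv2.connectedComponentsWithStats(k.astype(np.uint8)); i=1+np.argmax(st[1:,4])
        z=np.median(Z[lab==i]); print(c,ce[i].round(1),st[i],z.round(4),np.median(X[lab==i],0).round(4),onplane(im,ce[i],z).round(4))
    k=cv2.inRange(hsv,(3,170,120),(14,255,255))*((X[...,0]<.72)&(X[...,0]>.58)&(X[...,1]>.06)&(X[...,1]<.36))
    n,lab,st,ce=cv2.connectedComponentsWithStats(k.astype(np.uint8))
    for i in range(1,n):
        if st[i,4]>15: print("tab/red",ce[i],st[i],np.percentile(X[lab==i],[5,50,95],axis=0).round(4).tolist())
for nm,im in [("w2",ld("pics/w2.npz")),("top",ld("pics/top0.npz"))]:
    if nm=="top": im.update(wfc=top["wfc"],K=top["K"])
    X=cloud(im);Z=X[...,2]
    m=((Z>.047)&(Z<.063)&(X[...,0]<.66)&(X[...,0]>.45)&(X[...,1]>-.42)&(X[...,1]<-.1)).astype(np.uint8)
    n,lab,st,ce=cv2.connectedComponentsWithStats(m); i=1+np.argmax(st[1:,4])
    P=X[lab==i][:,:2]; print(nm,"rim",cv2.minAreaRect(P.astype(np.float32)), st[i])
    f=P[P[:,0]<np.percentile(P[:,0],50)]
    print(np.percentile(P,[1,99],axis=0))
    # front rim line
    for y in np.arange(-.38,-.13,.04):
        s=P[(abs(P[:,1]-y)<.02)&(P[:,0]<.56)]; print(round(y,2), np.percentile(s[:,0],[2,50,98]).round(4) if len(s) else None)
    l=X[(Z>.16)&(Z<.205)&(X[...,0]>.6)&(X[...,0]<.7)&(X[...,1]>-.42)&(X[...,1]<-.1)]; print("lid top",np.percentile(l,[2,50,98],axis=0).round(4).tolist() if len(l) else None)
```

```text
pics/w3.npz [ 10 183 204] [0.4476 0.0717 0.0235]
pics/w2.npz [ 14 158 253] [ 0.4356 -0.1986  0.0245]
w3 timer ((0.5985795855522156, 0.2435484677553177), (0.23372215032577515, 0.13030169904232025), 84.1618881225586) 0.04043348777542291Traceback (most recent call last):
  File "<stdin>", line 16, in <module>
    return _wrapfunc(a, 'argmax', axis=axis, out=out, **kwds)
    return bound(*args, **kwds)
ValueError: attempt to get argmax of an empty sequence
```

```bash
cat > loc.py <<'E'
from h import *
def ld(f): return dict(np.load(f))
top=snap("top")
W=ld("pics/w3.npz"); hs=cv2.cvtColor(W["pixels"],cv2.COLOR_RGB2HSV); XX=cloud(W)
for uv in [(272,222),(326,227),(382,233),(264,265)]: print(hs[uv[1],uv[0]],XX[uv[1],uv[0]].round(4))
for nm,im in [("w3",W),("top",ld("pics/top0.npz"))]:
    if nm=="top": im.update(wfc=top["wfc"],K=top["K"])
    X=cloud(im);Z=X[...,2]; hsv=cv2.cvtColor(im["pixels"],cv2.COLOR_RGB2HSV)
    m=((Z>.033)&(Z<.05)&(X[...,0]<.72)&(X[...,0]>.4)&(X[...,1]>.06)&(X[...,1]<.40)).astype(np.uint8)
    m=cv2.morphologyEx(m,cv2.MORPH_OPEN,np.ones((3,3)))
    if nm=="w3": m[255:,375:]=0; m[255:,:195]=0
    n,lab,st,ce=cv2.connectedComponentsWithStats(m); i=1+np.argmax(st[1:,4])
    P=X[lab==i][:,:2]; print(nm,"timer",cv2.minAreaRect(P.astype(np.float32)),np.median(Z[lab==i]))
    for c,lo,hi in [("green",(50,80,40),(85,255,255)),("yellow",(18,120,120),(34,255,255)),("blue",(100,100,40),(128,255,255))]:
        k=(cv2.inRange(hsv,lo,hi)>0)&((X[...,0]<.62)&(X[...,0]>.5)&(X[...,1]>.1)&(X[...,1]<.36)&(Z>.035)&(Z<.07))
        n,lab,st,ce=cv2.connectedComponentsWithStats(k.astype(np.uint8)); 
        if n<2: print(c,None); continue
        i=1+np.argmax(st[1:,4])
        z=np.median(Z[lab==i]); print(c,ce[i].round(1),st[i],z.round(4),np.median(X[lab==i],0).round(4),onplane(im,ce[i],z).round(4))
    k=(cv2.inRange(hsv,(0,150,100),(16,255,255))>0)&((X[...,0]<.72)&(X[...,0]>.58)&(X[...,1]>.1)&(X[...,1]<.36)&(Z>.03))
    n,lab,st,ce=cv2.connectedComponentsWithStats(k.astype(np.uint8))
    for i in range(1,n):
        if st[i,4]>8: print("tab/red",ce[i],st[i],np.percentile(X[lab==i],[5,50,95],axis=0).round(4).tolist())
for nm,im in [("w2",ld("pics/w2.npz")),("top",ld("pics/top0.npz"))]:
    if nm=="top": im.update(wfc=top["wfc"],K=top["K"])
    X=cloud(im);Z=X[...,2]
    m=((Z>.047)&(Z<.063)&(X[...,0]<.66)&(X[...,0]>.45)&(X[...,1]>-.42)&(X[...,1]<-.1)).astype(np.uint8)
    P=X[m>0][:,:2]
    print(nm,np.percentile(P,[1,99],axis=0))
    for y in np.arange(-.38,-.13,.04):
        s=P[(abs(P[:,1]-y)<.02)&(P[:,0]<.56)]; print(round(y,2), np.percentile(s[:,0],[2,50,98]).round(4) if len(s) else None)
    for x in np.arange(.53,.64,.03):
        s=P[(abs(P[:,0]-x)<.015)]; a=s[s[:,1]<-.3,1]; b=s[s[:,1]>-.22,1]; print(round(x,2), np.percentile(a,[2,50,98]).round(4) if len(a) else None,np.percentile(b,[2,50,98]).round(4) if len(b) else None)
    l=X[(Z>.16)&(Z<.205)&(X[...,0]>.6)&(X[...,0]<.7)&(X[...,1]>-.42)&(X[...,1]<-.1)]; print("lid top",np.percentile(l,[2,50,98],axis=0).round(4).tolist() if len(l) else None)
E
python3 loc.py
```

```text
[ 60 103 141] [0.5567 0.1878 0.0626]
[ 22 151 215] [0.5629 0.2549 0.0638]
[111 121 139] [0.5718 0.326  0.062 ]
[ 10 163 181] [0.6107 0.1774 0.0728]
w3 timer ((0.599385678768158, 0.2514318525791168), (0.24957111477851868, 0.13030169904232025), 84.1618881225586) 0.04041658095053191
green [271.1 221.4] [259 209  25  25 467] 0.0621 [0.5557 0.1866 0.0621] [[0.5561 0.1867 0.0621]]
yellow [326.4 226.8] [314 215  25  24 465] 0.0623 [0.5635 0.2556 0.0623] [[0.5633 0.2556 0.0623]]
blue [381.5 232.8] [370 222  24  22 401] 0.0623 [0.5715 0.3255 0.0623] [[0.5714 0.3253 0.0623]]
tab/red [261.90659341 275.24175824] [257 264  11  23 182] [[0.6114, 0.1694, 0.0716], [0.6251, 0.1746, 0.0734], [0.6391, 0.1796, 0.0745]]
tab/red [315.07368421 283.10526316] [310 278  11  11  95] [[0.6476, 0.2408, 0.0407], [0.6553, 0.2463, 0.0419], [0.6627, 0.2521, 0.043]]
top timer ((0.6012964248657227, 0.24949690699577332), (0.2501232922077179, 0.13051632046699524), 84.27876281738281) 0.040080019420609014
green [195.7 234. ] [189 227  15  15 158] 0.0619 [0.5582 0.1836 0.0619] [[0.5583 0.184  0.0619]]
yellow [164.9 230.9] 
[... 900 characters left out ...]
.3933] [-0.1553 -0.1536 -0.1498]
lid top [[0.6386, -0.3749, 0.1608], [0.6441, -0.271, 0.1784], [0.6505, -0.1628, 0.1939]]
top [[ 0.51666436 -0.39963634]
 [ 0.65371763 -0.14917539]]
-0.38 [0.5165 0.5277 0.559 ]
-0.34 [0.5168 0.5195 0.5218]
-0.3 [0.5195 0.5218 0.5244]
-0.26 [0.5202 0.5226 0.5249]
-0.22 [0.5226 0.525  0.5275]
-0.18 [0.5252 0.5275 0.5301]
-0.14 [0.5256 0.5389 0.5591]
0.53 [-0.397  -0.3648 -0.3016] [-0.2179 -0.1732 -0.1486]
0.56 [-0.3987 -0.3945 -0.3922] [-0.1544 -0.1517 -0.1491]
0.59 [-0.3998 -0.3956 -0.3932] [-0.1555 -0.1525 -0.1504]
0.62 [-0.401  -0.3971 -0.3944] [-0.1559 -0.1535 -0.1514]
lid top [[0.6388, -0.3959, 0.1618], [0.6459, -0.2748, 0.1874], [0.6538, -0.1556, 0.1949]]
```

```bash
cat >> h.py <<'E'
CASE=np.array([.5850,-.2735]); CY=-.040
def case_pt(x,y,z):
    c,s=np.cos(CY),np.sin(CY); return np.array([CASE[0]+c*x-s*y,CASE[1]+s*x+c*y,z])
def F(): return np.array(r.current_contact_force())
def lower(p,z,step=.003,lim=8.,vel=.04):
    """guarded descent from present height to z"""
    f0=F(); cz=r.current_tool_pos()[2]
    while cz>z+1e-4:
        cz=max(z,cz-step); r.move_linear([p[0],p[1],cz],vel=vel)
        d=F()-f0
        if abs(d[2])>lim: print("contact at z",round(cz,4),d.round(1)); return cz
    return cz
def pick(pk,zt=.025,hi=.12,squeeze=45):
    x,y,a=pk[:3]; q=down(a+np.pi/2)
    r.set_gripper(.62)
    r.move_to([x,y,hi],q)
    r.move_linear([x,y,.05],vel=.15)
    lower([x,y],zt)
    r.set_gripper(.0,squeeze=squeeze)
    print("grip open",round(r.current_opening(),3),"t",round(r.current_t(),1))
    r.move_linear([x,y,.13],vel=.15)
    print("lifted open",round(r.current_opening(),3),F().round(2))
def place(sy,zt=.0315,sx=0.):
    q=down(CY+np.pi/2); p=case_pt(sx,sy,.14)
    r.move_to(p,q); print("over slot open",round(r.current_opening(),3))
    r.move_linear([p[0],p[1],.06],vel=.15)
    lower(p,zt,step=.002)
    r.set_gripper(.46)
    r.move_linear([p[0],p[1],.14],vel=.15)
    print("placed t",round(r.current_t(),1))
E
python3 - <<'E'
from h import *
im=snap("top"); P=packfit(im)
for p in P: print(np.round(p,4))
p=min(P,key=lambda p:p[1])
pick(p); snap("wrist","w4")
snap("scene","s4")
E
```

```text
[0.5638 0.011  0.5603 0.0623 0.0295 0.0241]
[0.464  0.0645 0.4568 0.0626 0.0299 0.024 ]
[ 0.4504 -0.0569 -0.4325  0.0627  0.0298  0.0241]
[ 0.4231 -0.2012 -0.0381  0.0629  0.0314  0.0235]
grip open 0.342 t 10.8
lifted open 0.345 [-0.39  0.74 -1.13]
```

View pics/w4.png

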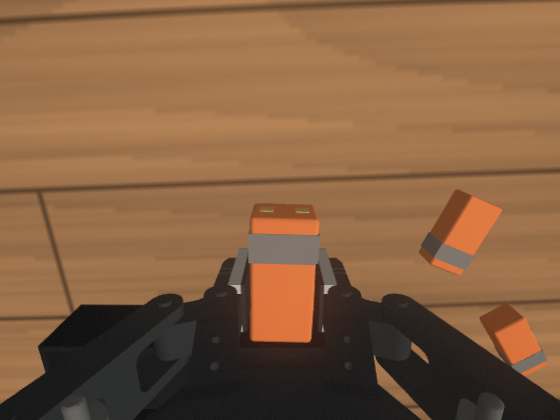

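Pack held level between the pads (image centre ~(283,280)). Placing it.

Run:
```python
from h import *
place(-.081)
im=snap("wrist","w5"); snap("top","t5")
for p in packfit(snap("top")): print(np.round(p,4))
```

```text
over slot open 0.344
contact at z 0.0315 [-2.8  1.5  8.5]
placed t 18.2
[0.5638 0.0111 0.5616 0.0629 0.0297 0.024 ]
[0.464  0.0644 0.4561 0.0626 0.0301 0.024 ]
[ 0.4503 -0.0569 -0.4311  0.0625  0.0298  0.024 ]
```

View pics/w5.png

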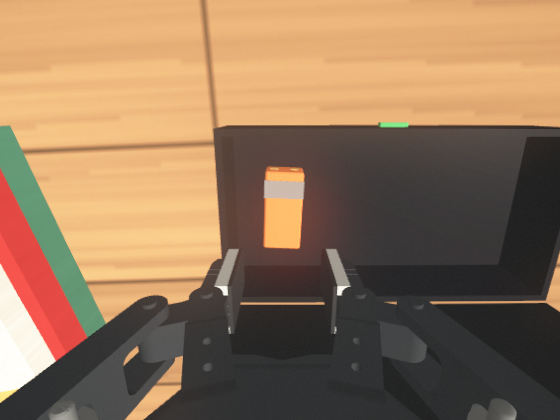

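View pics/t5.png

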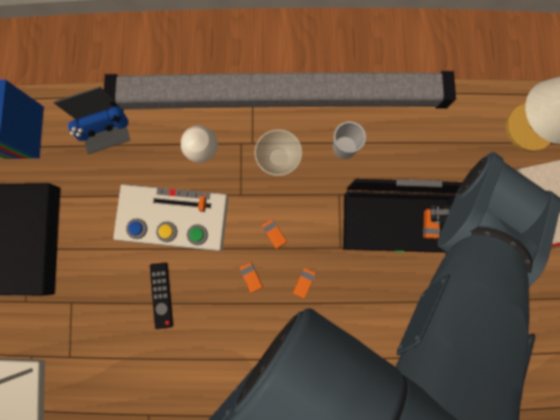

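Pack 1 lies flat in the left slot. The others haven't moved. Next two packs.

Run:
```python
from h import *
P=packfit(snap("top")); p=min(P,key=lambda p:p[1]); print(len(P),np.round(p,4))
pick(p)
if r.current_opening()>.3: place(-.027,zt=.0325)
snap("wrist","w6")
P=packfit(snap("top"))
for p in P: print(np.round(p,4))
```

```text
3 [ 0.4505 -0.057  -0.4312  0.0623  0.0299  0.0238]
grip open 0.34 t 23.1
lifted open 0.34 [-0.03  0.09 -1.37]
over slot open 0.343
placed t 30.6
[0.5637 0.011  0.5593 0.0622 0.0295 0.024 ]
[ 0.5694 -0.295  -0.0654  0.0369  0.02    0.0282]
[0.4641 0.0643 0.4565 0.0627 0.0301 0.024 ]
```

View pics/w6.png

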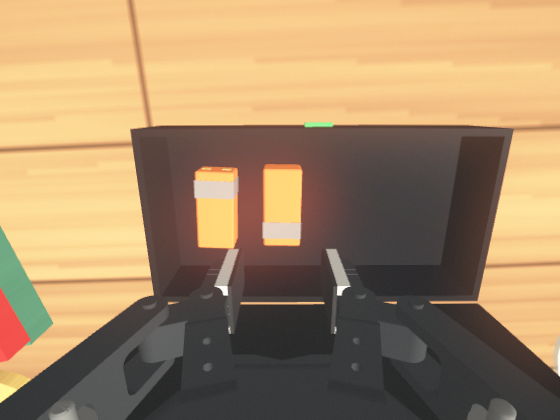

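Two packs now lie flat in line in the case (at px (217,207) and (282,205)).

Run:
```python
from h import *
P=[p for p in packfit(snap("top")) if p[1]>-.13 and p[3]>.058]; p=min(P,key=lambda p:p[0]); print(len(P),np.round(p,4))
pick(p)
if r.current_opening()>.3: place(.027,zt=.0325)
snap("wrist","w7")
P=packfit(snap("top"))
for p in P: print(np.round(p,4))
```

```text
2 [0.4641 0.0645 0.4571 0.0627 0.0298 0.0242]
grip open 0.337 t 35.7
lifted open 0.341 [ 0.21 -0.42 -1.32]
over slot open 0.336
placed t 43.4
[0.5116 0.0315 0.5848 0.0621 0.0297 0.0238]
```

View pics/w7.png

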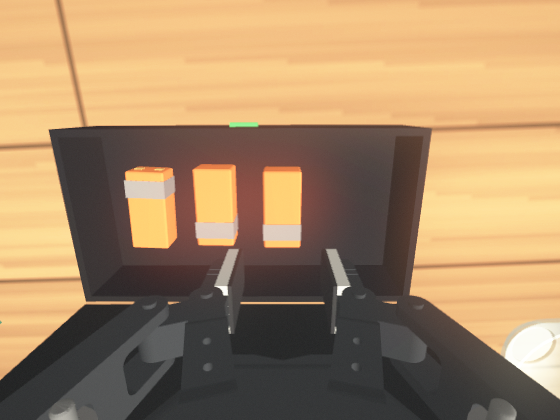

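Three lie flat. The last pack was knocked aside and is now at (0.512, 0.032).

Run:
```python
from h import *
P=[p for p in packfit(snap("top")) if p[1]>-.13 and p[3]>.058]; p=P[0]; print(len(P),np.round(p,4))
pick(p)
if r.current_opening()>.3: place(.081,zt=.0325)
snap("wrist","w8")
r.set_gripper(0.)
r.move_to([.5,-.1,.25],down(np.pi/2))
im=snap("wrist","w9"); snap("top","t9"); snap("scene","s9")
print(r.current_t())
```

```text
1 [0.5115 0.0314 0.6056 0.0624 0.0293 0.024 ]
grip open 0.338 t 48.1
lifted open 0.339 [-0.35 -0.73 -0.57]
over slot open 0.34
placed t 55.5
56.8583
```

View pics/w8.png

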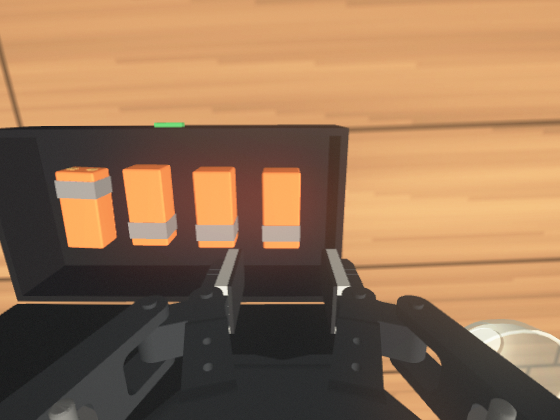

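View pics/s9.png

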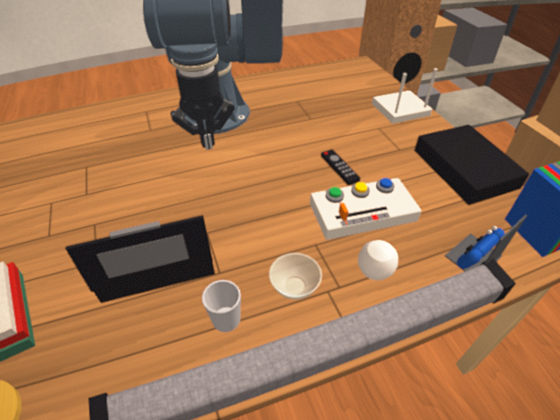

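All four packs are flat and side by side; none remain outside. Now the lid, pushed from behind with shut fingers along its arc.

```bash
cat > lid.py <<'E'
from h import *
q=down(CY+np.pi/2); yy=-.01; f0=F()
def tcp(th,rho=.105,off=0.):
    sx=.065-rho*np.cos(th)+(.004+off)*np.sin(th); sz=.055+rho*np.sin(th)+(.004+off)*np.cos(th)
    return case_pt(sx+.011,yy,sz+.022)
r.move_to(case_pt(.06,yy,.30),q)
r.move_linear(case_pt(.112,yy,.27),vel=.15)
p=tcp(1.57); r.move_linear(case_pt(.112,yy,p[2]),vel=.12)
print("down",(F()-f0).round(1))
for th in np.linspace(1.57,0.0,17):
    r.move_linear(tcp(th),vel=.08); f=F()-f0
    print(round(th,2),f.round(1),r.current_t())
    if np.linalg.norm(f)>25: print("stop"); break
E
python3 lid.py; python3 -c "
from h import *
snap('scene','s10')"
```

```text
down [-1.1 -0.3  0.3]
1.57 [-0.3 -1.4  0. ] 59.7917
1.47 [-1.  -0.8 -0.5] 60.0667
1.37 [-0.9 -0.   0.6] 60.3417
1.28 [-0.6  0.   0.3] 60.6167
1.18 [-0.9  0.2  0.7] 60.8917
1.08 [-1.  -1.2  0.4] 61.1667
0.98 [-0.3 -0.2  0. ] 61.4417
0.88 [-0.3 -0.4  0.2] 61.7167
0.78 [-0.9 -1.   0.9] 61.9917
0.69 [-0.8 -0.2  0.7] 62.2667
0.59 [-1.7 -0.5 -0. ] 62.5417
0.49 [-0.3 -0.1  0.5] 62.8167
0.39 [-1.7 -0.5  1.1] 63.0917
0.29 [-0.4 -1.8  0.7] 63.3667
0.2 [-0.9 -1.1  1. ] 63.6417
0.1 [-1.2 -0.8  0.8] 63.9167
0.0 [-13.    7.8  44.8] 64.1917
stop
```

View pics/s10.png

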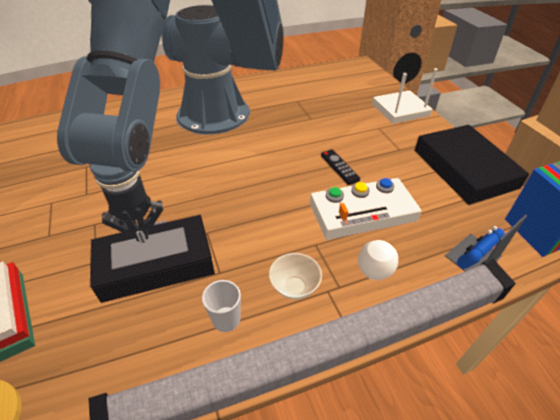

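Run:
```python
from h import *
p=np.array(r.current_tool_pos()); r.move_linear([p[0],p[1],.2],vel=.15)
r.move_to([.45,-.05,.25],down(np.pi/2))
im=snap("top","t11"); X=cloud(im)
P=np.array([case_pt(x,y,.06)[:2] for x in(-.05,0,.05) for y in(-.1,0,.1)])
for p in P:
    s=X[(np.abs(X[...,0]-p[0])<.008)&(np.abs(X[...,1]-p[1])<.008)&(X[...,2]<.1)]; print(p.round(3),np.median(s[:,2]).round(4),len(s))
print(r.current_t())
```

```text
[ 0.531 -0.371] 0.0638 50
[ 0.535 -0.272] 0.0643 50
[ 0.539 -0.172] 0.0636 54
[ 0.581 -0.373] 0.0642 49
[ 0.585 -0.274] 0.0638 55
[ 0.589 -0.174] 0.064 47
[ 0.631 -0.375] 0.064 47
[ 0.635 -0.275] 0.0639 49
[ 0.639 -0.176] 0.0644 50
66.25
```

View pics/t11.png

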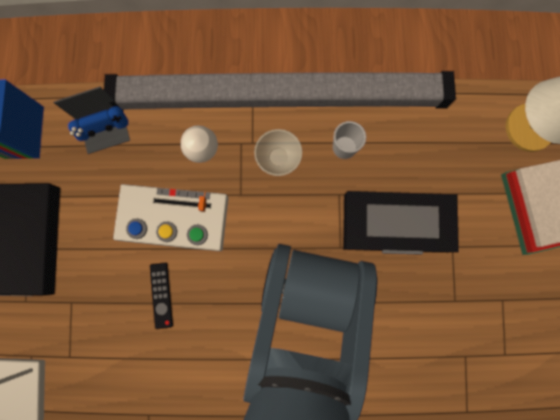

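Lid level at 64 mm everywhere, so it's shut. Now the keys.

```bash
cat > keys.py <<'E'
from h import *
TY=-.1015; q=down(TY+np.pi/2)
for nm,x,y in [("green",.5572,.1853),("yellow",.5645,.2545),("blue",.5720,.3236)]:
    r.move_to([x,y,.125],q); r.move_linear([x,y,.090],vel=.1); r.sleep(.2)
    f0=F(); z=.090; log=[]
    while z>.0765:
        z-=.001; r.move_linear([x,y,z],vel=.02); r.sleep(.05); f=(F()-f0)[2]; log.append((round(z,4),round(float(r.current_tool_pos()[2]),4),round(float(f),1)))
        if f>14: break
    r.sleep(.3); print(nm,log,(F()-f0).round(1))
    im=snap("scene","k_"+nm)
    r.move_linear([x,y,.125],vel=.1); print(r.current_t())
E
python3 keys.py
```

```text
green [(0.089, 0.0891, 0.3), (0.088, 0.088, 0.2), (0.087, 0.087, 0.6), (0.086, 0.0859, 0.4), (0.085, 0.085, 0.2), (0.084, 0.0841, 1.9), (0.083, 0.0831, 3.0), (0.082, 0.082, 3.4), (0.081, 0.0811, 3.0), (0.08, 0.08, 3.7), (0.079, 0.0791, 4.5), (0.078, 0.0781, 5.8), (0.077, 0.0779, 14.7)] [-2.2 -1.9 16.5]
72.9417
yellow [(0.089, 0.0891, -0.7), (0.088, 0.088, -0.9), (0.087, 0.087, 0.3), (0.086, 0.086, -1.2), (0.085, 0.0849, -0.4), (0.084, 0.0841, 1.7), (0.083, 0.0831, 1.1), (0.082, 0.0821, 3.2), (0.081, 0.0811, 2.4), (0.08, 0.0801, 3.5), (0.079, 0.0791, 4.0), (0.078, 0.0781, 4.4), (0.077, 0.0779, 13.2), (0.076, 0.0778, 22.6)] [-5.2 -2.5 22.2]
79.2167
blue [(0.089, 0.0891, 0.3), (0.088, 0.0879, -1.2), (0.087, 0.087, -0.4), (0.086, 0.0859, -0.8), (0.085, 0.0849, 0.5), (0.084, 0.0841, 1.1), (0.083, 0.0831, 1.9), (0.082, 0.0821, 1.3), (0.081, 0.0811, 2.8), (0.08, 0.08, 3.6), (0.079, 0.0791, 3.2), (0.078, 0.0781, 4.8), (0.077, 0.0779, 12.6), (0.076, 0.0778, 20.3)] [-4.5 -2.8 20.3]
85.4917
```

```bash
cat > tab.py <<'E'
from h import *
TY=-.1015; q=down(TY+np.pi/2); u=np.array([-np.sin(TY),np.cos(TY)]); T0=np.array([.6257,.1728]); Z=.071
def at(d,z=Z): return [*(T0+u*d),z]
def tabY(im):
    X=cloud(im); hsv=cv2.cvtColor(im["pixels"],cv2.COLOR_RGB2HSV)
    k=(cv2.inRange(hsv,(3,150,90),(14,255,255))>0)&(X[...,0]<.66)&(X[...,0]>.58)&(X[...,1]>.1)&(X[...,1]<.36)&(X[...,2]>.045)&(X[...,2]<.08)
    n=k.sum()
    if n<8: return n,None
    s=(X[k][:,:2]-T0)@u; return n,np.percentile(s,[5,50,95]).round(4)
def mf(n=6):
    a=[]
    for _ in range(n): a.append(F()); r.sleep(.02)
    return np.mean(a,0)
E
python3 - <<'E'
from tab import *
r.move_to(at(-.040,.13),q); r.move_linear(at(-.040),vel=.08); r.sleep(.2)
f0=mf(); np.save("f0.npy",f0); print(f0.round(1)); im=snap("scene","tb0"); print(tabY(im))
d=-.034
while d<-.008:
    d+=.001; r.move_linear(at(d),vel=.02); g=(mf(4)-f0)[:2]@u
    print(round(d,3),round(g,1),end="; ")
    if g<-2.2: break
print(r.current_t(),tabY(snap("scene","tb1")))
E
```

```text
[ 0.7 -0.   0.3]
(np.int64(91), array([-0.0024, -0.001 ,  0.0064]))
-0.033 -0.4; -0.032 0.2; -0.031 0.4; -0.03 -0.3; -0.029 0.2; -0.028 -0.2; -0.027 0.0; -0.026 0.0; -0.025 0.2; -0.024 -0.3; -0.023 -0.1; -0.022 -0.2; -0.021 -0.0; -0.02 0.0; -0.019 -2.0; -0.018 -3.4; 92.8583 (np.int64(64), array([-0.0019,  0.001 ,  0.0073]))
```

View pics/tb1.png

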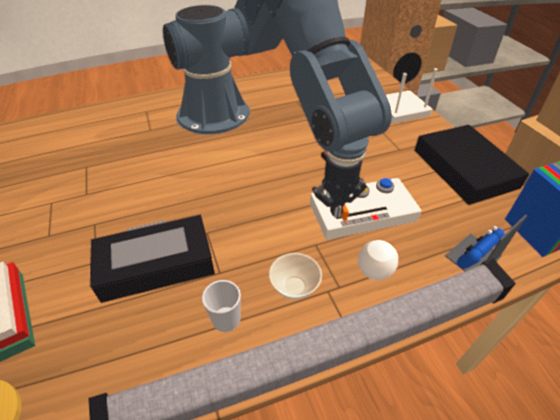

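Run:
```python
from tab import *
f0=np.load("f0.npy"); d0=-.0189
for s in (.03,.06):
    r.move_linear(at(d0+s),vel=.03); r.sleep(.2); print(s,((mf()-f0)[:2]@u).round(2),((np.array(r.current_tool_pos())[:2]-T0)@u).round(4),tabY(snap("scene",f"tb_{s}")))
s=np.array(cv2.imread("pics/tb_0.06.png")[150:260,280:450]); cv2.imwrite("pics/tbz.png",cv2.resize(s,None,fx=4.5,fy=4.5,interpolation=cv2.INTER_CUBIC))
```

```text
0.03 -5.56 0.0111 (np.int64(66), array([0.0259, 0.0296, 0.036 ]))
0.06 -8.56 0.0405 (np.int64(61), array([0.0555, 0.0594, 0.0656]))
```

View pics/tbz.png

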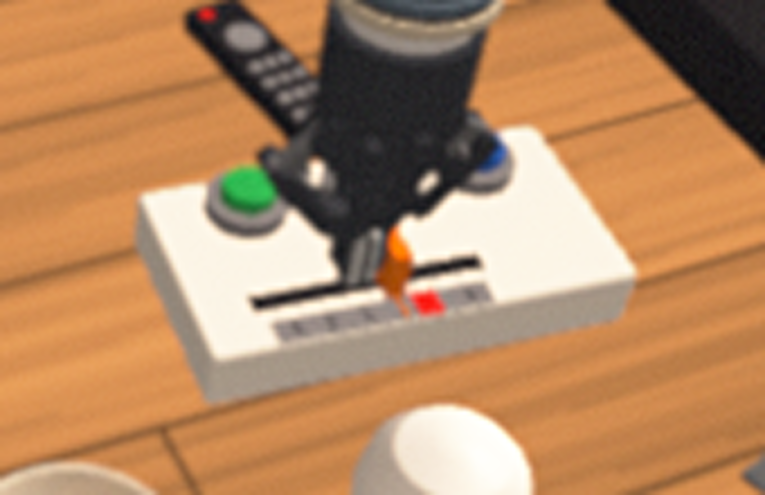

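Pointer is just short of the red band (crop px (405,305)) with tab at ~60 mm, consistent. Advance to 75 mm, hold and let back.

Run:
```python
from tab import *
f0=np.load("f0.npy"); d0=-.0189
r.move_linear(at(d0+.0755),vel=.02); r.sleep(.3); print(((mf()-f0)[:2]@u).round(2),((np.array(r.current_tool_pos())[:2]-T0)@u).round(4),tabY(snap("scene","tb_75")))
r.sleep(2.6); print(r.current_t(),tabY(snap("scene","tb_75b")))
s=np.array(cv2.imread("pics/tb_75b.png")[150:260,280:450]); cv2.imwrite("pics/tbz2.png",cv2.resize(s,None,fx=4.5,fy=4.5,interpolation=cv2.INTER_CUBIC))
```

```text
-10.11 0.0558 (np.int64(63), array([0.0704, 0.0741, 0.0804]))
99.85 (np.int64(62), array([0.0707, 0.074 , 0.0805]))
```

View pics/tbz2.png

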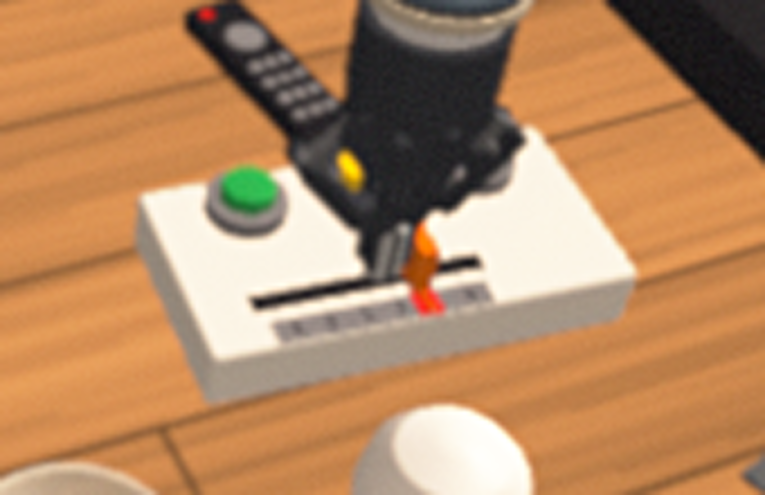

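Pointer sits mid red band (crop px (428,298)), steady for ~3 s. Let it run back and retreat.

Run:
```python
from tab import *
d0=-.0189
r.move_linear(at(d0-.015),vel=.06); r.sleep(1.0)
r.move_linear(at(d0-.015,.16),vel=.12)
r.move_to([.40,-.02,.3],down(np.pi/2)); r.sleep(1)
im=snap("scene","end_s"); print(tabY(im)); t=snap("top","end_t"); print(tabY(t),packfit(t)); print(r.current_t(),F().round(1))
X=cloud(t)
for nm,(a,b) in dict(bowl=(278,150),cup=(349,140),sphere=(198,143),remote=(161,295)).items(): print(nm,X[b,a].round(4))
```

```text
(np.int64(93), array([-0.0024, -0.0007,  0.0064]))
(np.int64(93), array([-0.0068, -0.0025,  0.0043])) []
105.725 [1.1 0.2 0.5]
bowl [0.7633 0.001  0.0057]
cup [ 0.7867 -0.1696  0.0065]
sphere [0.7616 0.1799 0.0782]
remote [0.4225 0.27   0.0193]
```

View pics/end_t.png

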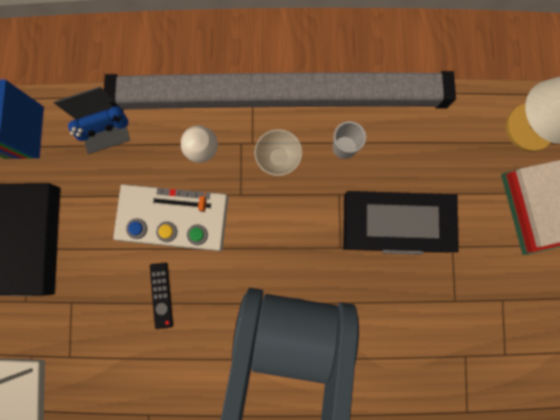

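View pics/end_s.png

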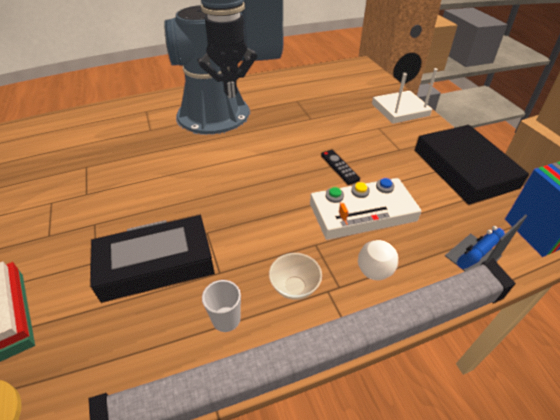

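The lid is shut, the tab is home, no packs are left out, and nothing else has moved.

```bash
python3 -c "
from cell import r
r.hand_in(); print(r.current_t())"
```

```text
the job is handed in; nothing more can be done
the job is handed in; nothing more can be done
```

The whole job is done and handed in at about 106 s, with no verdict reported.

- **Packs:** All four are flat and side by side in the case. One was knocked aside partway through; I located it again before picking it up.
- **Lid:** It is shut. The depth picture reads about 64 mm across the whole plate.
- **Keys:** I pressed green, yellow and blue in that order. Each went down its full 6 mm and then hit a hard stop, at 16 to 22 N.
- **Tab:** I pushed the paddle with the shut fingers instead of gripping it. It stayed at about 74 to 75 mm for roughly 3 s, with the pointer in the red band and never past it. It then ran back home, where the pictures show it within about 2 mm of its starting place.
- **Other things:** The bowl, cup, sphere and remote read the same positions as at the start, within camera noise. The arm ended clear of everything.

Two checks were less than clean:
- **Lid force:** The last bit of lid closing peaked at about 45 N on the fingertips. That is over the 40 N given for the arm and gripper body, but it was the fingertips that pressed, and the wrist force stayed well under 120 N.
- **Tab force:** The spring force read about 0.4 N lower than expected for the tab's travel, about 4 mm of pull. The camera and the pointer both agreed on mid-band, so I went by them.

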